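# Fit the wide-tube rotor on the bench centrifuge

## Task

Fit the four-place rotor, the one with the four wide tube rings, onto the drive of the small centrifuge: lift it by its bar handle, turn it so that the slot under its hub lines up with the drive's blade, and press it down until it drops fully home on the collar. Set it onto the drive, in line, while still in the grip, never let it fall from above, and leave the six-place rotor where it stands.

Things in the scene. Friction and masses are not known exactly. Their poses are not given: they have to be found in the camera images.
- rotor_center (a point): Loose white plastic rotor to fit, 148 mm across, 0.25 kg: 66 x 34 x 32 mm hub amid four open tube rings (40 mm outside, 24 high); on the hub a bar handle 60 long, 14 thick, 40 high, its top 72 mm above the underside; under it a slot 54 x 24 mm, 26 deep. Point: on its axis, 36 mm above the underside, 36 below the handle's top. z up, x along both handle and slot; a half turn is the same.
- drive_seat (a point): Fixed steel drive, cannot turn: collar 72 mm across bearing an upright blade 40 long, 10 thick, 23 mm high, its top 5 mm sloped to a ridge. Point: on its axis on the collar's face, 62 mm above the bench, where the rotor's underside rests; z up, x along the blade. Out of line, the rotor stays 23 mm high; it drops on within 10 degrees and 4 mm. Round bowl about it: 180 mm inside, rim 75 mm up.
- small_rotor_center (a point): The other rotor, to be left alone: same white plastic, hub and bar handle, but six narrow tube rings (26 mm outside), 136 mm across, 72 mm high, standing on the bench. Point: on its axis, 36 mm above its underside; z up, x along the bar handle.

How it is judged:
By the outcome, as a careful person would: the job done as asked, in the order asked, and still so for the second after the job is handed in, with the robot touching nothing.
It also fails if it takes over 35 s, if anything falls off the work surface, if the arm or the gripper's body presses on something with over 40 N, if the wrist force passes 120 N, or if a joint passes its speed limit or range.

## Robot

A 6-joint arm with a two-finger parallel gripper is mounted at the origin on the work surface. World frame = base frame: x ahead of the robot, y to its left, z up, the work surface at z = 0. Lengths are in m, angles in rad, forces in N, time in s.
With the tool pointing down it reaches from about 0.25 to 0.725 m from the base axis. Payload 4 kg.
Tool frame: the origin (TCP) lies on the mounting face of the last link; the fingertips stand 173 mm ahead of it and the grasp point (between the pads) lies 155 mm ahead of it; z points along the fingers, y is the line along which they close (so a half turn about z gives the same grasp; the last joint's range is limited). The gripper opens to 85 mm and grips with 20 to 120 N. Pads are 22 mm wide; open, the fingers measure 114 mm over their backs; the gripper's body (76 mm by 85 mm) begins 54 mm behind the grasp point. The pads swing forward as they close: fully open they stand 13 mm farther back than shut.
Start: joints at [-1.202, 0.241, 0.005, 1.335, 0, 1.571], TCP at [0.18, -0.466, 0.405] pointing down, gripper open.
Joint ranges: [-2.72, 2.72], [-1.05, 1.87], [-1.09, 1.28], [-1.99, 2.15], [-1.42, 1.44], [-3.14, 3.14]. Speed limits (rad/s): [2.79, 2.79, 3.14, 3.14, 3.14, 3.14].

## Interface

Orientations are given as a unit quaternion [w, x, y, z].
In Python, from rig import manip gives the robot as it stands. Calls block until the motion is done:
- manip.goto(position, orientation): joint-space move of the TCP to a pose.
- manip.move_linear(position, rotation=None, v=0.15): straight line of the TCP; rotation=None keeps the orientation; v is the mean speed in m/s.
- manip.goto_joints(angles): joint-space move.
- manip.move_gripper(opening): finger opening in m; the grip force is fixed at half the most; returns when the fingers have stopped.
- manip.sleep(seconds).
- manip.solve_ik(position, orientation): joint angles nearest the present ones, or None.
- manip.snapshot(name): name is "scene" or "top"; returns a dict with "img" (480x640x3 uint8, red, green, blue), "depth" (480x640 float32, m along the optical axis (not along the pixel's ray), 0 where there is no reading), "mtx" (3x3 intrinsics, pixels), "R" (3x3) and "t" (3): a world point X has camera coordinates R X + t. Camera axes: x right, y down, z forward; pixel columns grow to the right and rows downward; lengths in m; the calibration is good to about 2 mm. A picture is of the moment at which its call begins.
A pose or a line that the arm cannot do raises manip.IKError and nothing moves.
- manip.close_job(): hands the job in; it is judged then, once.
Readings, each from a call of its own:
- manip.current_time_s(): time.
- manip.current_joint_pos(): joint angles.
- manip.current_joint_velocities(): joint speeds.
- manip.current_tau(): joint torques, N m.
- manip.current_ee_pos(): TCP position.
- manip.current_orientation(): TCP orientation.
- manip.current_ft_force(): force on the tool from outside, world axes, zero at the start.
- manip.current_torque(): the same for the moment, N m.
- manip.current_width(): finger opening in m.
- manip.current_gripper_force(): force on a finger pad.
Only numpy, scipy, OpenCV 4.12 (cv2) and the standard library are available. Lean on these libraries where they do the work, as an engineer would, in place of code of your own. Each camera call takes 0.05 s, during which the arm holds its last target. There are 200 camera calls.

## Working session

There is one attempt and no reset: what is moved stays moved. The work goes in short steps, each a Python script; the robot and the scene stay as the last script left them, time stands still between calls to the robot, and variables do not carry over. Pictures are saved under pics/ and viewed, at most 10 in all, crops included, and the job is handed in when it is done.

```bash
mkdir -p pics; ls
python3 - <<'E'
from rig import manip
import cv2,numpy as np
for n in("scene","top"):
    s=manip.snapshot(n); cv2.imwrite(f"pics/{n}0.png",s["img"][:,:,::-1]); np.savez(f"{n}0.npz",**s)
    print(n,(-s["R"].T@s["t"]).round(3),s["R"][2].round(2),s["mtx"][0,0])
E
```

```text
pics
scene [ 0.989 -0.186  0.801] [-0.54  0.18 -0.82] 561.6700346244904
top [ 0.495 -0.031  0.78 ] [ 0.08  0.   -1.  ] 433.16738489993133
```

View pics/top0.png

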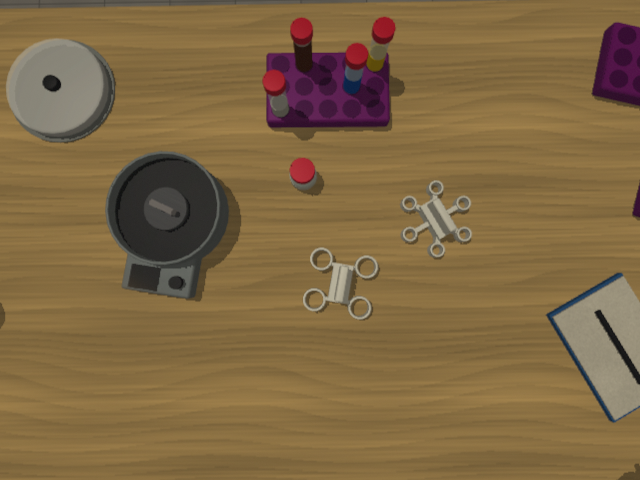

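View pics/scene0.png

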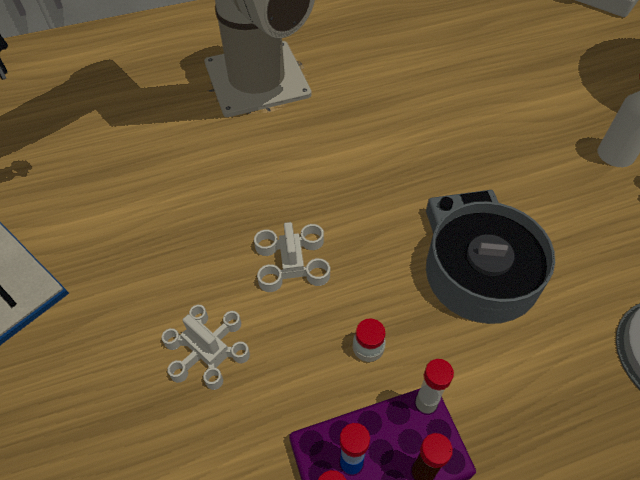

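The top view shows the four-ring rotor at about (341,284), the six-ring one at (437,218), and the drive blade at about (165,208) inside the bowl. I'll enlarge crops of the rotor and the blade.

Run:
```python
import cv2,numpy as np
s=np.load("top0.npz"); i=s["img"][:,:,::-1]
a=cv2.resize(i[240:330,296:386],(540,540)[::-1],interpolation=cv2.INTER_CUBIC)
b=cv2.resize(i[180:240,136:196],(540,540),interpolation=cv2.INTER_CUBIC)
c=np.hstack([a[:,:400+140],b])[:, :]
c=cv2.resize(c,(800,400)); cv2.imwrite("pics/crop1.png",c)
```

```text
(no output)
```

View pics/crop1.png

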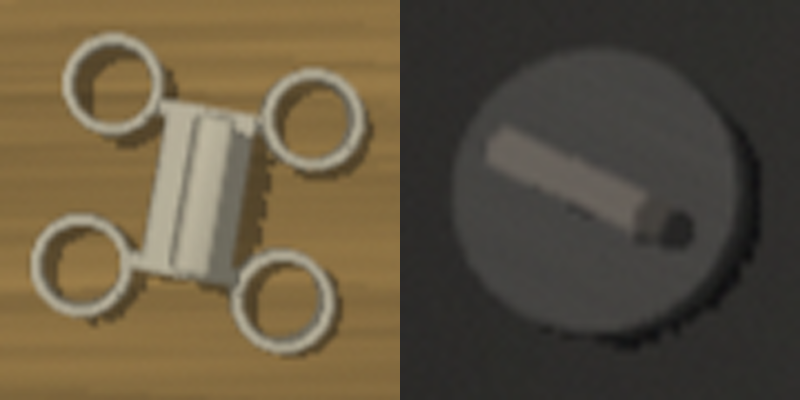

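The left crop shows the four ring centres at crop (113,84), (314,120), (82,265) and (284,301), with the handle running nearly upright in the picture. The right crop shows the collar disc centred near (597,190) and the blade running from (490,145) to (645,215). Next I'll get world positions from the depth.

```bash
cat > h.py <<'E'
import numpy as np,cv2
def cloud(s):
    v,u=np.mgrid[:480,:640]; d=s["depth"]; p=np.stack([u,v,np.ones_like(u)],-1)@np.linalg.inv(s["mtx"]).T*d[...,None]
    w=(p-s["t"])@s["R"]; w[d<=0]=np.nan; return w
def plane(s,u,v,z):
    r=s["R"].T@np.linalg.inv(s["mtx"])@[u,v,1]; c=-s["R"].T@s["t"]; return c+r*(z-c[2])/r[2]
def rect(P):
    (c,wh,a)=cv2.minAreaRect(P[:,:2].astype(np.float32)); 
    if wh[0]<wh[1]: wh=wh[::-1];a+=90
    x=P[:,:2]-P[:,:2].mean(0); e=np.linalg.eigh(x.T@x)[1][:,1]
    return dict(n=len(P),c=np.round(c,4),wh=np.round(wh,4),a=round(a%180,1),mean=P.mean(0).round(4),pca=round(np.degrees(np.arctan2(e[1],e[0]))%180,1))
E
python3 - <<'E'
from h import *
s=np.load("top0.npz"); w=cloud(s)
k=400/90
R=[plane(s,296+(x+.5)/k-.5,240+(y+.5)/k-.5,.024) for x,y in[(113,84),(314,120),(82,265),(284,301)]]
print(np.round(R,4),np.mean(R,0)); 
g=[w[int(240+y/k),int(296+x/k)+j,2].round(3) for x,y in[(113,84),(314,120)] for j in(-11,-10,0,10,11)];print(g)
def box(u0,u1,v0,v1,z0,z1):
    q=w[v0:v1,u0:u1].reshape(-1,3); return q[(q[:,2]>z0)&(q[:,2]<z1)]
print("handle",rect(box(296,386,240,330,.066,.09)))
print("hub+handle",rect(box(296,386,240,330,.028,.09)))
print("blade",rect(box(136,196,180,240,.075,.1)))
q=box(136,196,180,240,.055,.068);print("collar",rect(q))
k=400/60;print("collar px",plane(s,136+(197)/k,180+190/k,.062))
for a,b in(((490,145),(645,215)),): print([plane(s,136+(x-400)/k,180+y/k,.083) for x,y in(a,b)])
print("small",rect(box(396,476,175,260,.066,.09)))
s2=np.load("scene0.npz"); w2=cloud(s2)
def box2(u0,u1,v0,v1,z0,z1):
    q=w2[v0:v1,u0:u1].reshape(-1,3); return q[(q[:,2]>z0)&(q[:,2]<z1)]
print("scene handle",rect(box2(245,335,215,295,.066,.09)))
print("scene blade",rect(box2(468,514,233,262,.075,.1)))
print("collar",rect(box2(460,520,225,280,.057,.066)))
E
```

```text
[[ 0.5195 -0.0353  0.024 ]
 [ 0.5044 -0.1138  0.024 ]
 [ 0.4492 -0.0222  0.024 ]
 [ 0.4343 -0.1006  0.024 ]] [ 0.47685074 -0.0679635   0.024     ]
[np.float64(0.023), np.float64(0.024), np.float64(-0.002), np.float64(0.022), np.float64(-0.002), np.float64(0.024), np.float64(0.021), np.float64(0.0), np.float64(0.023), np.float64(0.025)]
handle {'n': 312, 'c': array([ 0.4762, -0.0674]), 'wh': array([0.0598, 0.014 ]), 'a': 169.5, 'mean': array([ 0.4762, -0.0672,  0.0712]), 'pca': np.float64(169.3)}
hub+handle {'n': 763, 'c': array([ 0.4762, -0.0674]), 'wh': array([0.0661, 0.0341]), 'a': 169.3, 'mean': array([ 0.4766, -0.0665,  0.0486]), 'pca': np.float64(169.2)}
blade {'n': 157, 'c': array([0.6056, 0.2259]), 'wh': array([0.0415, 0.0099]), 'a': 64.2, 'mean': array([0.6053, 0.2251, 0.0819]), 'pca': np.float64(63.5)}
collar {'n': 1311, 'c': array([0.6053, 0.2253]), 'wh': array([0.0711, 0.0711]), 'a': 0.3, 'mean': array([0.6047, 0.2242, 0.0617]), 'pca': np.float64(148.2)}
collar px [0.60549194 0.22419545 0.062     ]
[array([0.61371105, 0.24305732, 0.083     ]), array([0.59594647, 0.20491329, 0.083     ])]
small {'n': 317, 'c': array([ 0.5872, -0.2386]), 'wh': array([0.0594, 0.0148]), 'a': 29.7, 'mean': array([ 0.5867, -0.2379,  0.0713]), 'pca': np.float64(29.6)}
scene handle {'n': 266, 'c': array([ 0.4785, -0.0699]), 'wh': array([0.0608, 0.0139]), 'a': 169.1, 'mean': array([ 0.4804, -0.0703,  0.07  ]), 'pca': np.float64(168.9)}
scene blade {'n': 175, 'c': array([0.6087, 0.2224]), 'wh': array([0.0402, 0.0126]), 'a': 64.1, 'mean': array([0.6097, 0.2217, 0.0802]), 'pca': np.float64(62.8)}
collar {'n': 1114, 'c': array([0.6084, 0.2229]), 'wh': array([0.072 , 0.0714]), 'a': 81.6, 'mean': array([0.6112, 0.2202, 0.0605]), 'pca': np.float64(168.0)}
```

Both cameras agree on size, yaw (169.2° for the handle, 64° for the blade) and the rotor-to-drive offset, and they differ by about 3 mm in absolute position. I'll check IK next, then grasp and lift.

```bash
cat >> h.py <<'E'
from scipy.spatial.transform import Rotation as Ro
def down(deg):
    c,s=np.cos(np.radians(deg)),np.sin(np.radians(deg))
    q=Ro.from_matrix(np.array([[c,s,0],[s,-c,0],[0,0,-1]])).as_quat(); return [q[3],*q[:3]]
E
python3 - <<'E'
from h import *
from rig import manip
q=manip.current_orientation(); print("start yaw",np.degrees(np.arctan2(*Ro.from_quat([*q[1:],q[0]]).as_matrix()[[1,0],0])))
for n,p,ys in(("g",[.477,-.0685,.211],(169.2,-10.8)),("p",[.607,.2243,.273],(63.8,-116.2)),("p",[.607,.2243,.36],(63.8,-116.2))):
    for y in ys:
        j=manip.solve_ik(p,down(y)); print(n,y,None if j is None else np.round(j,2))
w=cloud(np.load("top0.npz"))[:,:,:]
print("bottle",np.nanmax(w[150:195,285:325,2]), w[172,302].round(3))
E
```

```text
start yaw 21.13054062326389
g 169.2 [-0.14  0.38 -0.35  0.84  0.    0.05]
g -10.8 [-0.14  0.38 -0.35  0.84  0.   -3.1 ]
p 63.8 [0.35 0.61 0.22 1.18 0.   2.38]
p -116.2 [ 0.35  0.61  0.22  1.18  0.   -0.76]
p 63.8 [0.35 0.56 0.37 1.38 0.   2.38]
p -116.2 [ 0.35  0.56  0.37  1.38  0.   -0.76]
bottle 0.0631739732602701 [ 0.664 -0.005  0.062]
```

Run:
```python
from h import *
from rig import manip
g=np.array([.477,-.0685]); o=down(169.2)
manip.move_gripper(.06)
manip.goto([*g,.30],o); manip.move_linear([*g,.211],v=.12)
print(manip.current_ft_force())
manip.move_gripper(0); print("w",manip.current_width(),manip.current_gripper_force())
manip.move_linear([*g,.36],v=.12); print("w",manip.current_width(),manip.current_ft_force())
manip.goto([.607,.2243,.36],down(-116.2))
print(manip.current_ee_pos(),manip.current_time_s())
for n in("scene","top"):
    s=manip.snapshot(n); np.savez(f"{n}1.npz",**s); cv2.imwrite(f"pics/{n}1.png",s["img"][:,:,::-1])
```

```text
[0.83712101 0.13149641 0.21518488]
w 0.013464679756857431 59.34324860572815
w 0.013112619945894036 [ 0.12056429 -0.78204495 -2.99790338]
[0.60694625 0.22329362 0.35964435] 6.3
```

View pics/scene1.png

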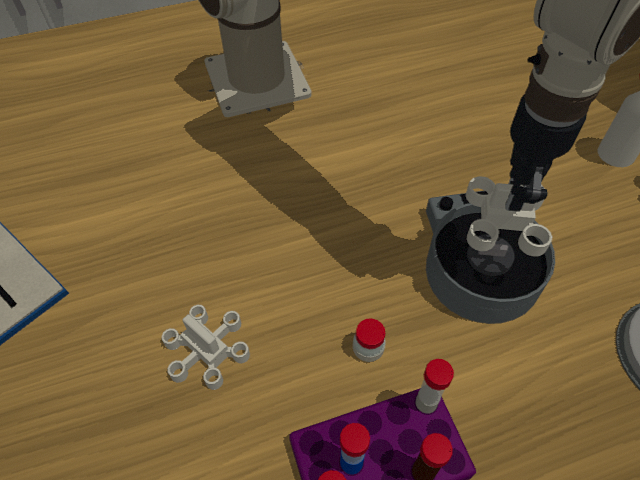

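View pics/top1.png

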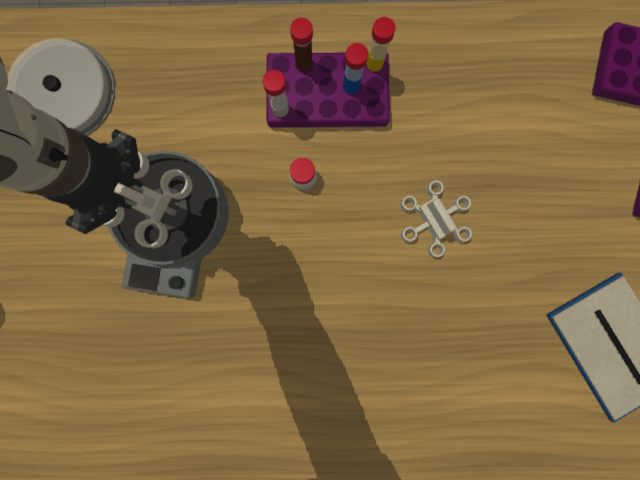

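The rotor is in the grip above the bowl. In the scene view, rings are visible at about (481,188), (483,235) and (535,238). In the top view they are at (176,184) and (152,233). I'll enlarge both to measure the held pose.

Run:
```python
from h import *
a=np.load("scene1.npz"); b=np.load("top1.npz")
c=np.hstack([cv2.resize(a["img"][165:265,460:560],(400,400),interpolation=cv2.INTER_CUBIC),cv2.resize(b["img"][150:250,100:200],(400,400),interpolation=cv2.INTER_CUBIC)])
cv2.imwrite("pics/crop2.png",np.clip(c[:,:,::-1]*1.3,0,255))
for s,(u0,u1,v0,v1) in((a,(460,560,165,265)),(b,(100,200,150,250))):
    q=cloud(s)[v0:v1,u0:u1].reshape(-1,3)
    h=q[(q[:,2]>.165)&(q[:,2]<.180)]; c=h-h.mean(0); n=np.linalg.svd(c,full_matrices=False)[2][2]
    print("ring tops",len(h),np.histogram(q[:,2],np.arange(.14,.24,.005)),n.round(3))
```

```text
ring tops 1500 (array([  5, 221, 409, 422, 439, 654, 449, 397,  86,  73,  88, 101,  74,
        82,  69, 154,  17,  20,  64]), array([0.14 , 0.145, 0.15 , 0.155, 0.16 , 0.165, 0.17 , 0.175, 0.18 ,
       0.185, 0.19 , 0.195, 0.2  , 0.205, 0.21 , 0.215, 0.22 , 0.225,
       0.23 , 0.235])) [-0.013  0.026 -1.   ]
ring tops 1023 (array([  0,  62, 232, 240, 243, 298, 556, 169, 184,  19,  33,  50,  47,
        45,  54, 243, 159,  33,  75]), array([0.14 , 0.145, 0.15 , 0.155, 0.16 , 0.165, 0.17 , 0.175, 0.18 ,
       0.185, 0.19 , 0.195, 0.2  , 0.205, 0.21 , 0.215, 0.22 , 0.225,
       0.23 , 0.235])) [0.004 0.002 1.   ][ WARN:0@0.290] global loadsave.cpp:1063 imwrite_ Unsupported depth image for selected encoder is fallbacked to CV_8U.
```

View pics/crop2.png

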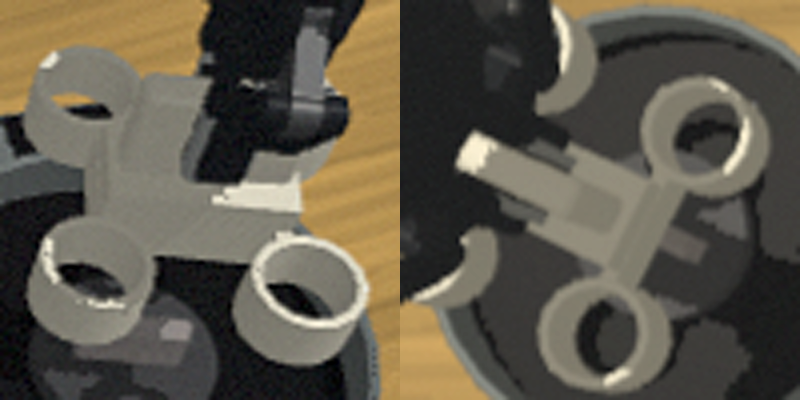

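The left crop (scene) shows the ring-top centres at crop (84,92), (98,270) and (309,287). The rotor hangs level and its hub is in line with the blade.

Run:
```python
from h import *
a=np.load("scene1.npz"); b=np.load("top1.npz")
P=[plane(a,460+x/4-.4,165+y/4-.4,.173)[:2] for x,y in((84,92),(98,270),(309,287))]
print(np.round(P,4),"centre",(P[0]+P[2])/2)
for d in(P[1]-P[0],P[2]-P[1],P[2]-P[0]): print(np.linalg.norm(d),np.degrees(np.arctan2(d[1],d[0])))
q=cloud(b)[150:250,100:200].reshape(-1,3)
print("handle top (top cam, part)",rect(q[(q[:,2]>.214)&(q[:,2]<.224)&(q[:,0]<.64)]))
q=cloud(a)[165:265,460:560].reshape(-1,3)
h=q[(q[:,2]>.171)&(q[:,2]<.176)]; print("scene rings",rect(h))
q=cloud(b)[150:250,100:200].reshape(-1,3); h=q[(q[:,2]>.178)&(q[:,2]<.185)]; print("hub top",rect(h))
```

```text
[[0.5599 0.2032]
 [0.6328 0.1694]
 [0.6632 0.2338]] centre [0.61153287 0.21849597]
0.0803888262939997 -24.864125496778712
0.07125391808286398 64.75742473637354
0.10777361941501405 16.52197798911357
handle top (top cam, part) {'n': 394, 'c': array([0.602 , 0.2165]), 'wh': array([0.0387, 0.0336]), 'a': 100.7, 'mean': array([0.6012, 0.2155, 0.2196]), 'pca': np.float64(65.4)}
scene rings {'n': 249, 'c': array([0.6081, 0.222 ]), 'wh': array([0.1188, 0.1097]), 'a': 153.5, 'mean': array([0.621 , 0.2071, 0.1727]), 'pca': np.float64(28.3)}
hub top {'n': 327, 'c': array([0.5978, 0.2089]), 'wh': array([0.034 , 0.0326]), 'a': 154.0, 'mean': array([0.5966, 0.206 , 0.1802]), 'pca': np.float64(156.2)}
```

Run:
```python
from h import *
from rig import manip
p=[.607,.2262]
manip.move_linear([*p,.302],down(-116.2),v=.1)
for z in(.296,.291,.286,.281,.277,.274,.273,.272):
    manip.move_linear([*p,z],v=.03); f=manip.current_ft_force()
    print(z,manip.current_ee_pos().round(4) if hasattr(manip.current_ee_pos(),'round') else manip.current_ee_pos(),np.round(f,1))
    if abs(f[2]+3)>12: break
print(manip.current_width(),manip.current_time_s())
```

```text
0.296 [0.6069 0.2262 0.296 ] [ 0.3  0.3 -3.5]
0.291 [0.6068 0.2262 0.2905] [ 0.9  0.2 -3.2]
0.286 [0.6068 0.2261 0.2856] [-0.9 -0.1 -3.6]
0.281 [0.6069 0.2262 0.2806] [ 0.5  0.1 -3.2]
0.277 [0.6069 0.2261 0.2766] [-0.3  0.1 -3.4]
0.274 [0.607  0.2262 0.2739] [-1.2 -0.6 -3.2]
0.273 [0.6069 0.2262 0.2737] [-1.2 -1.5  2.8]
0.272 [0.6068 0.2261 0.2737] [-4.  -1.2  7.7]
0.01277461017927475 9.4667
```

It went on without touching the blade and met the collar at the expected height. Now a gentle press, then release and retreat.

Run:
```python
from h import *
from rig import manip
p=[.607,.2262]
for z in(.271,.270):
    manip.move_linear([*p,z],v=.02); print(manip.current_ee_pos()[2],np.round(manip.current_ft_force(),1))
manip.move_linear([*p,.2733],v=.02)
manip.move_gripper(.05); manip.move_linear([*p,.38],v=.12)
manip.goto([.40,-.05,.42],down(169.2)); manip.sleep(.3)
s=manip.snapshot("top"); np.savez("top2.npz",**s); t=manip.snapshot("scene")
cv2.imwrite("pics/end.png",np.hstack([cv2.resize(s["img"][130:250,90:240],(400,320)),cv2.resize(t["img"][180:330,410:570],(400,320))])[:,:,::-1])
q=cloud(s)[150:270,100:240].reshape(-1,3)
print("handle",rect(q[(q[:,2]>.118)&(q[:,2]<.145)&(np.hypot(q[:,0]-.606,q[:,1]-.225)<.05)]))
print(manip.current_time_s(),manip.current_ft_force())
```

```text
0.27370950270253536 [-6.1 -3.  10.6]
0.27370069281017895 [-6.9 -2.6 15.1]
handle {'n': 389, 'c': array([0.606 , 0.2279]), 'wh': array([0.0608, 0.014 ]), 'a': 64.0, 'mean': array([0.6049, 0.2254, 0.1326]), 'pca': np.float64(63.9)}
13.475 [-1.01364386 -0.26602026  0.40807445]
```

View pics/end.png

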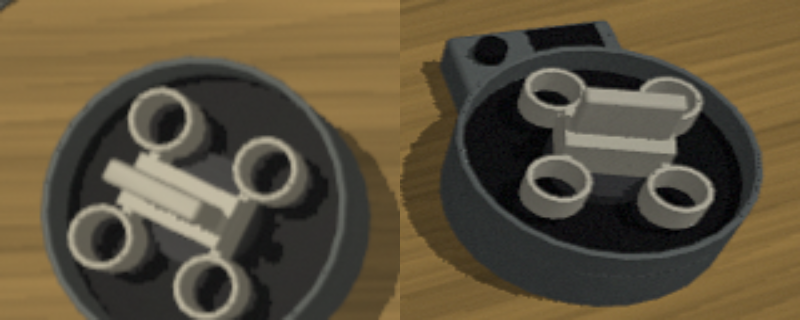

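The rotor sits level in the bowl with its handle at 64°. The handle top measures about 0.133 m against the 0.134 m expected when fully home, and it is centred within about 2.5 mm.

```bash
python3 -c "
from rig import manip
print(manip.close_job())"
```

```text
the job is handed in; nothing more can be done
None
```

The four-place rotor is fully home on the drive collar, in line with the blade and released; the six-place rotor was left alone, and the job was handed in at about 13.5 s on the robot's clock.

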